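# Set the tube roller mixer to speed five and start it

## Task

With a fingertip, push the lever of the tube mixer's rotary speed selector round, click by click, until it rests in the fifth position after off (the fifth round dot), then press the start button fully down and let it spring back. Only push the lever from its side, never pinch it, do not press start at any other speed, and leave the tube rack, glove box and marker where they stand.

Things in the scene. Friction and masses are not known exactly. Their poses are not given: they have to be found in the camera images.
- mixer: Tube roller mixer, a white housing fixed to the table, 240 (x) x 320 (y) x 70 mm high; origin at the centre of its underside, z up. On its level top, the -x half is a grey control panel: selector axis at x -60, y +75 mm, start button at x -60, y -85 mm. From x +10 mm on, rollers with tubes lying on them reach up to 106 mm. Place and yaw vary.
- selector (a joint): Speed selector, rad: 0 at off, growing clockwise seen from above. 8 sprung click positions 30 degrees (0.5236) apart, from off to the seventh (3.665), end stops there; starts anywhere from off to the third. It falls by itself into the nearer position; leaving a click takes about 0.11 N m (4 N pushed sideways 30 mm from the axis), easing to nothing half way.
- selector_axis (a point): On the turning axis at the upper face of the selector's grey disc (92 mm across, 11 mm thick), 81 mm above the table. Its x axis points along the lever, z up. In the mixer's frame the lever points 105 degrees minus the joint value, counterclockwise from +x. White marks on the panel round the disc: a short bar for off, then seven round dots.
- lever_tip (a point): Middle of the top edge of the outer end of the black lever, an upright bar standing on the disc: 13 mm wide, 24 mm high above the disc (top 105 mm above the table), reaching from 8 mm behind the axis to 44 mm out along the x axis of selector_axis; a white line on top. Its +y side trails when turning clockwise: push there to turn up.
- start (a joint): Start button: travel in m, 0 up, 0.006 fully down; springs back; about 5 N holds it fully down.
- start_top (a point): Centre of the top face of the start button, a round steel key 28 mm across in a grey collar, on the mixer's panel.
- rack: White rack 170 (x) x 75 (y) mm with red-capped tubes standing in it, 106 mm high, loose; origin under its centre. Leave alone.
- glove_box: Blue box 230 (x) x 120 (y) x 75 mm, loose; origin under its centre. Leave alone.
- marker: Black and white marker pen standing upright, 18 mm across, 125 mm high, loose, in front of the mixer; origin under its centre. Leave alone.

How it is judged (in metres and radians):
On the way, in this order (a step that is already met when the one before it is completed fails the run):
1. the selector rests in the fifth position (value of joint selector between 2.498 and 2.738 rad and velocity of joint selector between -0.2 and 0.2 rad/s), for 0.3 s.
2. the start button is pressed down at that speed (value of joint selector between 2.498 and 2.738 rad and value of joint start above 0.0045 m), for 0.05 s.
At the end, for the whole second after the job is handed in: The selector is at rest within 0.12 rad of its fifth position (2.618 rad), the start button has been pressed at least 4.5 mm after that and is up again, and rack, glove box and marker stand upright within 15 mm of where they were (value of joint selector between 2.498 and 2.738 rad and velocity of joint selector between -0.05 and 0.05 rad/s and value of joint start below 0.0015 m and distance of each of rack, glove_box, marker from where it was at the start of the episode below 0.015 m and angle between each of rack, glove_box, marker's own z axis and vertical below 0.1 rad); the robot touches nothing.
It fails at once if start pressed (over 3 mm) while the selector is not within 0.2 rad of the fifth position (value of joint start above 0.003 m and not (value of joint selector between 2.418 and 2.818 rad)).
It fails at once if the lever pinched: fingers press on both its sides at once (contact force between the fingers and selector_c1 above 1 N and contact force between the fingers and selector_c2 above 1 N).
It fails at once if the rack moved by more than 20 mm, lifted or tipped (distance of rack from where it was at the start of the episode above 0.02 m or height (world z) of rack above 0.012 m or angle between rack's own z axis and vertical above 0.3 rad).
It fails at once if the glove box moved by more than 20 mm, lifted or tipped (distance of glove_box from where it was at the start of the episode above 0.02 m or height (world z) of glove_box above 0.012 m or angle between glove_box's own z axis and vertical above 0.3 rad).
It fails at once if the marker moved by more than 20 mm, lifted or tipped (distance of marker from where it was at the start of the episode above 0.02 m or height (world z) of marker above 0.012 m or angle between marker's own z axis and vertical above 0.3 rad).
It also fails if it takes over 64 s, if anything falls off the work surface, if the arm or the gripper's body presses on something with over 40 N, if the wrist force passes 120 N, or if a joint passes its speed limit or range.

## Robot

A 6-joint arm with a two-finger parallel gripper is mounted at the origin on the work surface. World frame = base frame: x ahead of the robot, y to its left, z up, the work surface at z = 0. Lengths are in m, angles in degrees, forces in N, time in s.
With the tool pointing down it reaches from about 0.35 to 0.875 m from the base axis. Payload 4.2 kg.
Tool frame: the origin (TCP) lies midway between the tips of the shut fingers; the grasp point (between the pads) lies 19 mm behind it; y points along the fingers, z is the direction in which the jaws open and shut, and the axes are right-handed (so a half turn about y gives the same grasp; the last joint's range is limited). The gripper opens to 87 mm and grips with 3 to 60 N. Pads are 19 mm wide; open, the fingers measure 117 mm over their backs; the gripper's body (75 mm by 190 mm) begins 51 mm behind the grasp point.
Start: joints at [88.728, 22.042, 0.453, 0, -68.411, -14.817], TCP at [0.173, 0.601, 0.223] pointing down, gripper open.
Joint ranges: [-179.83, 179.83], [-69.29, 118.12], [-61.27, 80.66], [-181.25, 117.63], [-171.15, -9.14], [-177.46, 177.46]. Speed limits (degrees/s): [159.86, 159.86, 180, 180, 180, 180].

## Interface

Orientations are given as [roll, pitch, yaw] about the fixed x, y, z axes, in that order (R = Rz(yaw) Ry(pitch) Rx(roll)).
In Python, from workcell import env gives the robot as it stands. The module is installed in compiled form; this text tells all that it offers. Calls block until the motion is done:
- env.goto(position, orientation): joint-space move of the TCP to a pose.
- env.move_straight(position, rotation=None, rate=0.15, force_limit=None): straight line of the TCP; rotation=None keeps the orientation; rate is the mean speed in m/s. With force_limit (N) it stops when the force on the tool has changed by that much, and returns True; else False.
- env.set_joints(angles): joint-space move.
- env.gripper_to(opening, grasp_force=None): opening from 0.0 (shut) to 1.0 (fully open); grasp_force is the grip in N (None keeps the last); returns when the fingers have stopped.
- env.dwell(seconds).
- env.inverse_kinematics(position, orientation): joint angles nearest the present ones, or None.
- env.read_state(): the state.
- env.grab_frame(name): name is "scene" or "side" or "wrist"; returns a dict with "image" (420x560x3 uint8, blue, green, red), "fx", "fy", "cx", "cy" (pixels), "position" and "orientation" of the camera in the world. Camera axes: x right, y up, looking along -z (the intrinsics and any distortion apply to the point x, -y, -z); pixel columns grow to the right and rows downward; lengths in m; the calibration is good to about 2 mm. A picture is of the moment at which its call begins. There is no depth.
A pose or a line that the arm cannot do raises env.Unreachable and nothing moves.
- env.close_job(): hands the job in, once; it reports no verdict.
Trained networks look in a picture, given as the dict that the camera call returned (one of the last four; its "shot" number tells which), for a name from the list of things; names that differ only in an ending like _2 or _b are one class to them, and where a whole thing is asked for, a point or a joint stands for the part that bears it (a point fixed in the world has none). Each returns a list of dicts, best first, with "score" (0 to 1); they miss things now and then, are a little off and sometimes report something else, mostly with a low value. They report only what shows in the picture. A call takes as long as a camera call.
- env.search_frame(picture, thing): "xyz" ([x, y, z] in m, in world coordinates, good to about 4 mm: the middle of the surface that is visible of it).
- env.trace(picture, thing): "mask" (420x560 bool, what is visible of it).
The state is a dict: "clock": time; "joint_positions": joint angles; "qvel": joint speeds; "joint_torque": joint torques, N m; "position": TCP position; "tool_rot": TCP orientation; "force": force on the tool from outside, world axes, zero at the start; "wrist_torque": the same for the moment, N m; "opening": opening from 0.0 (shut) to 1.0 (fully open).
Only numpy, scipy, OpenCV 4.12 (cv2) and the standard library are available. Lean on these libraries where they do the work, as an engineer would, in place of code of your own. Each camera call takes 0.05 s, during which the arm holds its last target. There are 200 camera calls.

## Working session

There is one attempt and no reset: what is moved stays moved. The work goes in short steps, each a Python script; the robot and the scene stay as the last script left them, time stands still between calls to the robot, and variables do not carry over. Pictures are saved under pics/ and viewed, about 8 in all and at most 12, crops included, and the job is handed in when it is done.

```bash
mkdir -p pics
python3 - <<'E'
from workcell import env
import cv2,numpy as np
for n in("scene","side"):
    p=env.grab_frame(n); cv2.imwrite(f"pics/{n}0.png",p["image"])
    print(n,p["position"],p["orientation"],p["fx"],[k for k in p])
    for t in("mixer","selector_axis","lever_tip","start_top","rack","glove_box","marker"):
        r=env.search_frame(p,t); print(t,[(np.round(d["xyz"],3),round(d["score"],2)) for d in r[:2]])
s=env.read_state();print(s["clock"],s["tool_rot"],s["position"])
E
```

```text
scene [1.25403778 0.80729742 0.88113596] [ 53.65902455  -0.68382026 138.02603902] 505.81958495698086 ['image', 'fx', 'fy', 'cx', 'cy', 'position', 'orientation', 'shot']
mixer [(array([0.648, 0.141, 0.072]), 0.93), (array([0.578, 0.406, 0.074]), 0.5)]
selector_axis [(array([0.572, 0.184, 0.08 ]), 0.94)]
lever_tip [(array([0.57 , 0.185, 0.08 ]), 0.78)]
start_top [(array([0.535, 0.026, 0.094]), 0.53), (array([0.648, 0.138, 0.073]), 0.16)]
rack [(array([ 0.465, -0.143,  0.056]), 0.62), (array([0.579, 0.411, 0.078]), 0.32)]
glove_box [(array([0.576, 0.41 , 0.077]), 0.56)]
marker [(array([0.429, 0.118, 0.064]), 0.71)]
side [0.25147188 0.72823629 0.8581094 ] [  45.05398849    0.25595327 -160.49840105] 482.27629303883066 ['image', 'fx', 'fy', 'cx', 'cy', 'position', 'orientation', 'shot']
mixer [(array([0.594, 0.142, 0.067]), 0.56)]
selector_axis [(array([0.562, 0.19 , 0.083]), 0.97)]
lever_tip [(array([0.558, 0.182, 0.081]), 0.98), (array([ 0.439, -0.138,  0.063]), 0.41)]
start_top [(array([0.53 , 0.023, 0.094]), 0.63), (array([0.595, 0.136, 0.068]), 0.21)]
rack [(array([ 0.438, -0.139,  0.059]), 0.84)]
glove_box [(array([0.532, 0.412, 0.072]), 0.76), (array([0.526, 0.025, 0.089]), 0.37)]
marker [(array([0.424, 0.12 , 0.074]), 0.54)]
0.8 [-9.00034652e+01 -1.72205230e-03  1.63912232e+02] [0.17316722 0.60051341 0.2225771 ]
```

View pics/scene0.png

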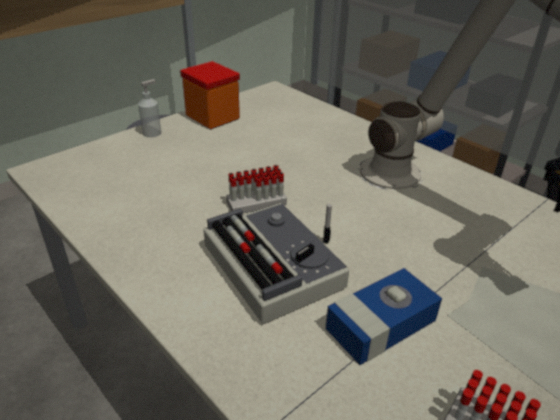

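View pics/side0.png

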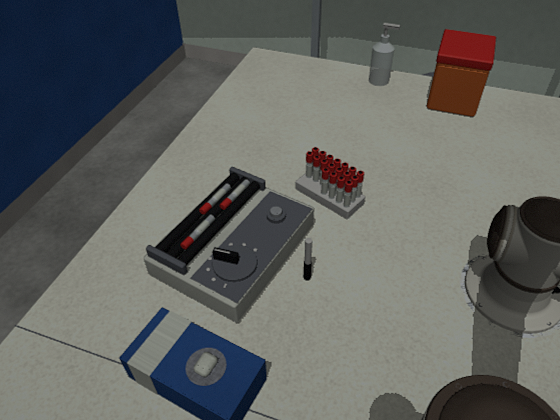

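Run:
```python
from workcell import env
import cv2,numpy as np
p=env.read_state()
env.gripper_to(0.0)
env.move_straight([0.173,0.6,0.34],rate=.2)
for yaw in range(-180,180,30):
    q=env.inverse_kinematics([0.54,0.13,0.35],[-90,0,yaw]); print(yaw,None if q is None else np.round(q,0))
env.goto([0.50,0.13,0.35],[-90,0,105])
p=env.grab_frame("wrist"); cv2.imwrite("pics/w1.png",p["image"])
print(p["position"],p["orientation"],p["fx"],p["fy"],p["cx"],p["cy"])
for t in("mixer","selector_axis","lever_tip","start_top","marker"):
    r=env.search_frame(p,t); print(t,[(np.round(d["xyz"],3),round(d["score"],2)) for d in r[:2]])
print(env.read_state()["clock"])
```

```text
-180 [ 30.  12.   4.   0. -82.  60.]
-150 [ 30.  12.   4.   0. -82.  90.]
-120 [ 30.  12.   4.   0. -82. 120.]
-90 [ 30.  12.   4.   0. -82. 150.]
-60 None
-30 [  30.   12.    4.    0.  -82. -150.]
0 [  30.   12.    4.   -0.  -82. -120.]
30 [ 30.  12.   4.  -0. -82. -90.]
60 [ 30.  12.   4.   0. -82. -60.]
90 [ 30.  12.   4.   0. -82. -30.]
120 [ 30.  12.   4.   0. -82.  -0.]
150 [ 30.  12.   4.   0. -82.  30.]
[0.52270136 0.05076022 0.51212747] [-1.73327492e+01 -6.07125061e-02 -1.64951835e+02] 303.4404675796999 303.4404675796999 276.80670035291143 213.35800764465313
mixer [(array([0.602, 0.076, 0.07 ]), 0.67)]
selector_axis [(array([0.561, 0.179, 0.076]), 0.64)]
lever_tip [(array([0.561, 0.177, 0.086]), 0.94)]
start_top [(array([0.534, 0.021, 0.099]), 0.56)]
marker [(array([0.432, 0.111, 0.09 ]), 0.86)]
5.4167
```

View pics/w1.png

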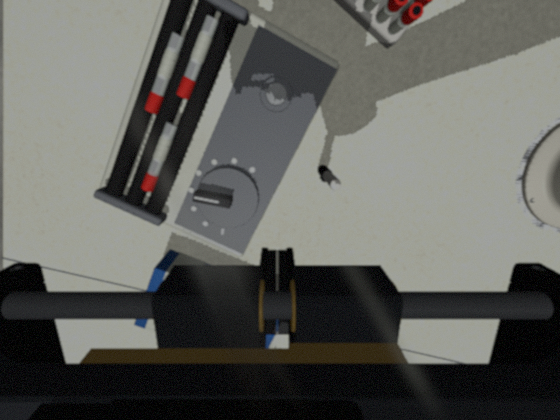

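```bash
cat > h.py <<'E'
import cv2,numpy as np
from scipy.spatial.transform import Rotation as Ro
def project(p,P):
    R=Ro.from_euler("xyz",p["orientation"],degrees=True).as_matrix()
    c=(np.atleast_2d(P)-p["position"])@R
    return np.c_[p["fx"]*c[:,0]/-c[:,2]+p["cx"], p["fy"]*-c[:,1]/-c[:,2]+p["cy"]]
def topdown(p,z,x0,x1,y0,y1,s):  # s px per m ; col=(x-x0)*s, row=(y1-y)*s
    W=np.array([[x0,y1],[x1,y1],[x1,y0],[x0,y0]])
    uv=project(p,np.c_[W,np.full(4,z)]).astype(np.float32)
    d=np.c_[(W[:,0]-x0)*s,(y1-W[:,1])*s].astype(np.float32)
    return cv2.warpPerspective(p["image"],cv2.getPerspectiveTransform(uv,d),(int((x1-x0)*s),int((y1-y0)*s)),flags=cv2.INTER_CUBIC)
E
python3 - <<'E'
from workcell import env
import cv2,numpy as np
from h import *
p=env.grab_frame("wrist")
im=topdown(p,0.081,.46,.66,0,.26,2300)
cv2.imwrite("pics/t1.png",cv2.convertScaleAbs(im,alpha=1.6,beta=10))
print(im.shape)
E
```

```text
(598, 460, 3)
```

View pics/t1.png

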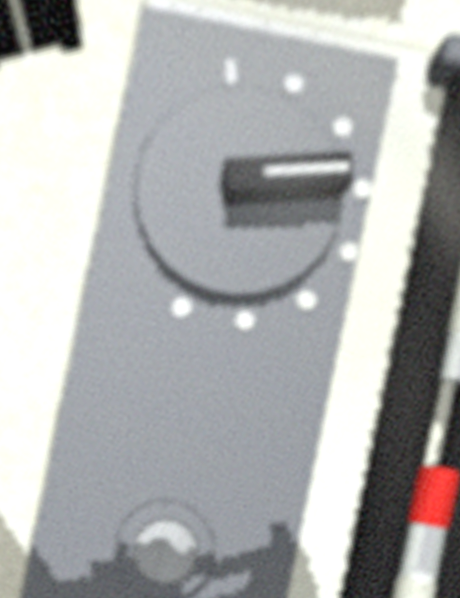

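The overhead view puts the axis at about (0.5645, 0.178). The off bar at px (231,71) and dot 6 at (245,319) give a mixer yaw of about -11.7°. The lever points at dot 3 (px 362,187). The start button is at px (165,548), which is (0.532, 0.021) and matches the given geometry. Next I push from the third position to the fifth.

```bash
cat >> h.py <<'E'
AX=np.array([.5645,.178]); OFF=93.3
def tip(a,d,r=.030,z=.092):
    t=np.deg2rad(a); u=np.array([np.cos(t),np.sin(t)]); n=np.array([-u[1],u[0]])
    return [*(AX+r*u+d*n),z],[-90,0,a+90]
E
python3 - <<'E'
from workcell import env
from h import *
a0=OFF-90; a5=OFF-150
P,o=tip(a0,.036,z=.20); env.goto(P,o)
P,o=tip(a0,.036); print("down",env.move_straight(P,rate=.08,force_limit=5),env.read_state()["position"])
P,o=tip(a0,.016); print("touch",env.move_straight(P,rate=.03,force_limit=1.5))
s=env.read_state(); print(np.round(s["position"],4),np.round(s["force"],1), tip(a0,.016)[0])
for a in np.arange(a0,a5-.1,-6)[1:].tolist()+[a5]:
    P,o=tip(a,.016); env.move_straight(P,o,rate=.04); s=env.read_state(); print(round(a),np.round(s["force"],1))
P,o=tip(a5,.045); env.move_straight(P,rate=.08)
P,o=tip(a5,.045,z=.2); env.move_straight(P,rate=.15)
env.goto([0.50,0.13,0.35],[-90,0,105])
p=env.grab_frame("wrist")
cv2.imwrite("pics/t2.png",cv2.convertScaleAbs(topdown(p,0.081,.46,.66,0,.26,2300),alpha=1.6,beta=10))
print([np.round(d["xyz"],3) for d in env.search_frame(p,"start_top")][:1],env.read_state()["clock"])
E
```

```text
down False [0.59274335 0.2158691  0.09266603]
touch True
[0.5935 0.1974 0.0919] [0.5 2.2 1.6] [np.float64(0.5935292300670677), np.float64(0.19570038987461147), 0.092]
-3 [ 0.4  1.9 -0. ]
-9 [-0.3 -0.3 -1. ]
-15 [ 0.5 -0.8  0.3]
-21 [0.5 0.5 0.7]
-27 [-0.   3.1 -0.6]
-33 [ 0.5  3.  -1. ]
-39 [0.4 0.3 0.4]
-45 [-0.2  0.1  0.4]
-51 [-0.5 -0.1 -0.2]
-57 [ 0.7  0.6 -0.8]
-57 [ 0.9  0.1 -0. ]
[array([0.531, 0.022, 0.097])] 13.8333
```

View pics/t2.png

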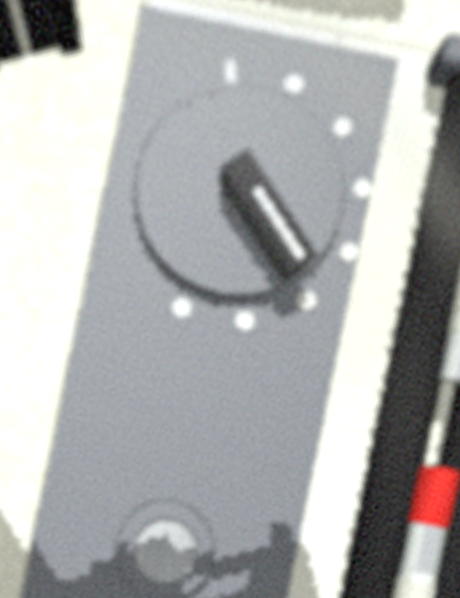

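The lever now points at dot 5 (px 306,299), so the fifth position is set. Next I press start at (0.532, 0.0215).

Run:
```python
from workcell import env
from h import *
x,y=.532,.0215
env.goto([x,y,.18],[-90,0,80]); env.move_straight([x,y,.115],rate=.1)
print("contact",env.move_straight([x,y,.07],rate=.02,force_limit=1.2)); z0=env.read_state()["position"][2]
print("press",env.move_straight([x,y,.07],rate=.015,force_limit=9)); s=env.read_state(); print(z0,s["position"],s["force"])
env.dwell(.2); s=env.read_state(); print(s["position"][2],s["force"])
env.move_straight([x,y,.2],rate=.1); env.goto([0.50,0.13,0.35],[-90,0,105])
p=env.grab_frame("wrist")
cv2.imwrite("pics/t3.png",cv2.convertScaleAbs(topdown(p,0.081,.40,.66,0,.26,2300),alpha=1.6,beta=10))
q=env.grab_frame("side"); print([np.round(d["xyz"],3) for d in env.search_frame(q,"marker")][:1],env.read_state()["clock"])
```

```text
contact True
press True
0.09086481937243285 [0.53200386 0.02152053 0.08651362] [-1.11587457  0.5504723   4.26354482]
0.08644894935215577 [-0.89991817  0.50307193  5.03729382]
[array([0.426, 0.12 , 0.076])] 19.725
```

View pics/t3.png

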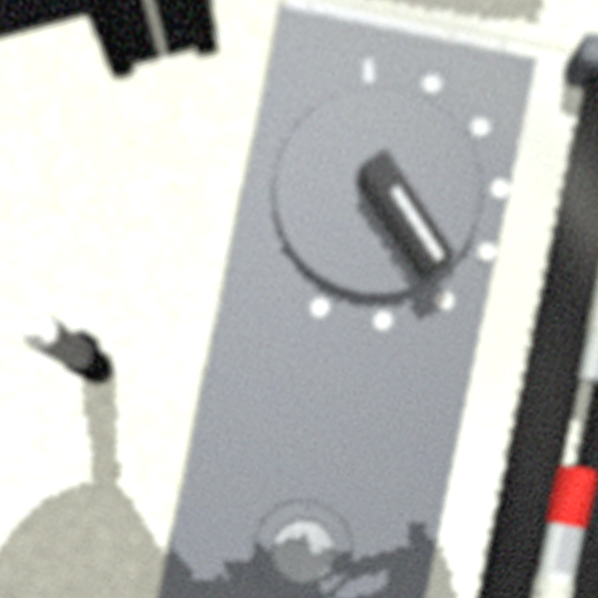

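The lever is still at dot 5 and the marker hasn't moved. The logged press depth (4.4 mm after first contact, about 5 N) doesn't prove full travel, so I'll press again in steps and log force against height.

Run:
```python
from workcell import env
from h import *
x,y=.532,.0215
env.goto([x,y,.18],[-90,0,80]); env.move_straight([x,y,.096],rate=.1); env.dwell(.2)
for z in np.arange(.095,.078,-.001):
    env.move_straight([x,y,z],rate=.01); env.dwell(.1)
    s=env.read_state(); print(round(z,3),round(s["position"][2],4),round(s["force"][2],1))
    if s["force"][2]>15: break
env.dwell(.2)
env.move_straight([x,y,.2],rate=.1); env.goto([0.50,0.13,0.35],[-90,0,105]); print(env.read_state()["clock"])
p=env.grab_frame("wrist")
cv2.imwrite("pics/t4.png",cv2.convertScaleAbs(topdown(p,0.081,.40,.66,0,.26,2300),alpha=1.6,beta=10))
```

```text
0.095 0.095 0.2
0.094 0.0939 0.1
0.093 0.093 0.4
0.092 0.0922 1.1
0.091 0.0911 2.1
0.09 0.0902 2.6
0.089 0.0891 3.0
0.088 0.0881 3.9
0.087 0.0871 4.8
0.086 0.0864 6.0
0.085 0.0863 12.1
0.084 0.0862 16.4
28.2333
```

View pics/t4.png

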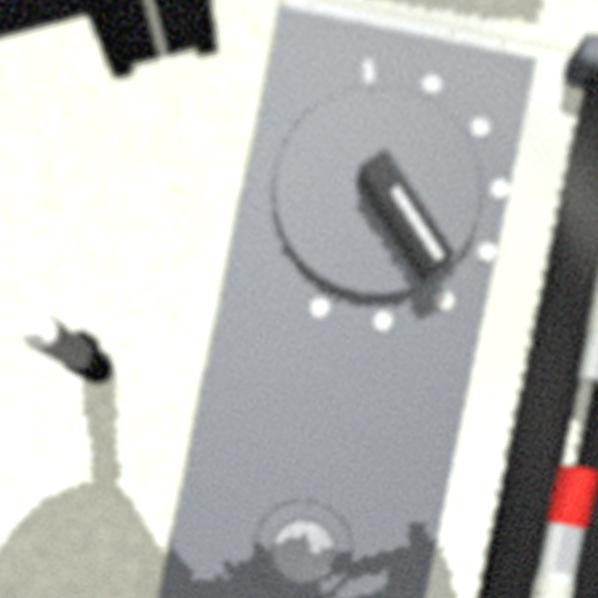

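The force rises like a spring from about z = 0.0925, then hits a hard stop at 0.0863. That is about 6 mm, the button's full travel. The lever and marker are unchanged, so I'm handing in.

```bash
python3 -c "
from workcell import env
env.close_job()"
```

```text
the job is handed in; nothing more can be done
```

The selector is in the fifth position and the start button has been pressed fully down and released. I handed the job in at about 28 s of the 64 s allowed; it reports no verdict.

- **Selector:** it started in the third position. I pushed the lever from its trailing side with the shut fingertips, two clicks round. The picture taken after the last press shows it at the fifth dot.
- **Start button:** I pressed it twice, both times at the fifth position.
    - **First press:** it showed only 4.4 mm of travel after first contact, at about 5 N. That did not prove full travel.
    - **Second press:** done in small steps, it met a hard stop after about 6 mm, which is the full travel.
- **Spring-back:** on the second approach the spring force began again from the top, so the button had come back up after the first press. After the second press I only have the picture, which looks the same as before.
- **Surroundings:** the marker stayed within about 2 mm of its first measurement, which is within measuring error. I did not measure the rack and glove box again, but the arm never worked close to them. The arm ended clear of everything, at z = 0.35 m.

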